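Press a new cork sole onto a sanding block and hold the pressure

TASK

The plain domed red sanding block (not the one with the saddle-shaped back) has a fresh cork sole that has to be pressed on: stand it sole down in the plywood nest of the press's pulled-out tray, let go of it, and push the tray fully home under the ram. Then bring the press lever down by its black ball, past the first two clicks to the third, and hold it there against its return spring: finish while still holding the lever down at the third click with the pad pressing on the block. Leave the other block, the wooden bench dog and the screw tin where they are.

Things in the scene. Friction and masses are not known exactly. Their poses are not given: they have to be found in the camera images.
- domed_block: the sanding block to press: plain red domed back (rounded off towards both ends, highest in the middle), cork sole below; 46 x 104 x 42 mm (x, y, z), 160 g; origin at the centre of its underside, y along its length. Grasp it across the 46 mm width. It lies sole down on the bench; the two blocks may have changed places
- saddle_block: bystander: red sanding block with a saddle-shaped back (low in the middle), 46 x 110 x 40 mm; origin at the centre of its underside, y along its length
- bench_dog: bystander: round wooden bench dog standing on end, 40 mm diameter, 56 mm high; origin at the centre of its underside
- screw_tin: bystander: open round tin of screws, 67 mm diameter, 32 mm high; origin at the centre of its underside
- press: small dark green bench press, bolted down, place and yaw vary; origin on the bench under the ram axis, -x = robot side. Millimetres: base 14 high, x -60..130, y -90..90; slide track x +-44, on to y 315; head x -43..117, y +-35, z 150..235, pin holder on its right to 273, ram top 274; column x 67..117. Tray slides along y; lever on the right (-y) side, reaching to -x
- tray (a joint): the sliding tray, m: 0 = fully home under the ram (hard stop), grows as it is pulled out along the press's +y, up to 0.18; starts 0.15 to 0.18 out; sliding friction about 2 N, stays where it is left
- nest (a point): centre of the nest's floor on the tray (moves with it), 31 mm above the bench, axes as the press's; opening 53 mm in x by 111 mm in y, rim 6 mm high and 9 mm wide, so the block goes in with its length along the press's y, with about 3.5 mm of play all round
- tray_knob (a point): middle of the black upright knob near the tray's outer (+y) end, 145 mm in +y from the nest's centre; knob 25 mm diameter, from 47 to 80 mm above the bench, this point at 65 mm; free to pinch from above or to push at from its +y side
- lever: the press lever: steel bar of 13 mm diameter with a black ball of 31 mm diameter at its end, on the right side of the press head; it swings in a plane parallel to the press's x-z plane, 75 mm to the right (-y) of the ram axis; origin on the swing axis, 40 mm nearer to the head than that plane
- lever_ball (a point): centre of the lever's black ball, 190 mm from the swing axis; at rest about 310 mm above the bench, at the third click about 121 mm. It moves on an arc about point feed_axis
- feed_axis (a point): point of the lever's swing axis (along the press's y) in the lever's plane, 195 mm above the bench; seen from it the ball stands towards the press's -x at an elevation of 0.65 rad minus the joint value feed
- feed (a joint): angle of the lever, rad: 0 = at rest, up; grows as the ball is pressed down. Clicks (spring pin dropping between rollers) at 0.35, 0.70, 1.05; end stop 1.13. A spring brings it back up to 0 when let go. Push needed at the ball: 3 to 6 N, easing by about 2 N just before each click; 7 to 10 N at the third click with the pad on the block. The ram goes down 32 mm per rad
- press_pad: round rubber pad of 44 mm diameter, spring-mounted under the ram; origin at the centre of its underside, 99 mm above the bench at rest (26 mm above the seated block). It meets the block at about feed = 0.81, between the second and the third click, and presses with about 14 N at the third

How it is judged:
By the outcome, as a careful person would: the job done as asked, in the order asked, and still so for the second after the job is handed in, while the arm keeps its last pose, push and grip.
It also fails if it takes over 61 s, if anything falls off the work surface, if the arm or the gripper's body presses on something with over 40 N, if the wrist force passes 120 N, or if a joint passes its speed limit or range.

ROBOT

A 6-joint arm with a two-finger parallel gripper is mounted at the origin on a cart in front of the work surface, level with it; the furniture and walls round the work are solid. World frame = base frame: x ahead of the robot, y to its left, z up, the work surface at z = 0. Lengths are in mm, angles in degrees, forces in N, time in s.
With the tool pointing down it reaches from about 300 to 850 mm from the base axis. Payload 4.2 kg.
Tool frame: the origin (TCP) lies on the centre line of the jaws, within the pads' length; the fingertips stand 14 mm ahead of it and the grasp point (between the pads) lies 5 mm behind it; z points along the fingers, y is the line along which they close (so a half turn about z gives the same grasp; the last joint's range is limited). The gripper opens to 91 mm and grips with 3 to 60 N. Pads are 32 mm wide; open, the fingers measure 118 mm over their backs; the gripper's body (76 mm by 178 mm) begins 60 mm behind the grasp point.
Start: joints at [62.853, 18.312, 89.639, -0, 72.044, -1.146], TCP at [252.076, 516.82, 191.476] pointing down, gripper open.
Joint ranges: [-177.97, 177.97], [-48.28, 115.42], [12.27, 149.76], [-77.06, 257.06], [2.81, 150.46], [-146.56, 146.56]. Speed limits (degrees/s): [147.25, 147.25, 180, 180, 180, 180].

INTERFACE

Orientations are given as [roll, pitch, yaw] about the fixed x, y, z axes, in that order (R = Rz(yaw) Ry(pitch) Rx(roll)).
In Python, from workcell import env gives the robot as it stands.
- The arm moves only by the tool arm_command, never from a script. Its argument "motion" is a list of rows, each an object with "offset": the shift along the tool's x, y, z in m, a list of three; "spin": the turn about the tool's z in rad. In form: [{"offset": [tx, ty, tz], "spin": spin}, ...]. A call has 1 to 5 rows; each row shifts and turns the commanded pose from where the row before left it, along the tool's axes as they then stand; what a row does not reach is not made up. A row lasts 1/8 s, in which the tool goes at most 62.5 mm and 10.7 degrees, less where a joint would pass 70% of its speed; a pose out of reach is approached as far as the arm can. A call with a gripper value outside its range is refused whole. "jaw" is the finger opening in m, from 0 to 0.0912, set as the call begins (left out, the last holds). The fingers move at their own pace and stop on an object; "newtons" is the grip in N (left out, the last holds). Time passes only in rows, so rows that do not move let the fingers close. It gives the time, the measured TCP pose, the force, the opening and the grip force at its end, in the units of the state.
- env.state(): the state, without advancing time (a new reading comes with each control period).
- env.grab_frame(name): name is "side" or "top" or "wrist"; returns (picture, depth): 400x640x3 uint8, blue, green, red; 400x640 float32, mm along the optical axis (not along the pixel's ray), 0 where there is no reading.
- env.camera_model(name): a dict with "fx", "fy", "cx", "cy" (pixels), "eye" and "rotation" of the camera in the world; the wrist camera has in their place "hand_eye" (4x4, takes a point from camera to tool coordinates, whose origin is the TCP and whose axes are the flange's). Camera axes: x right, y down, z forward; pixel columns grow to the right and rows downward; lengths in mm; the calibration is good to about 2 mm. A picture is of the moment at which its call begins: read the wrist's pose just before it. camera_model takes no time and is no camera call.
- env.job_done(): hands the job in; it is judged then, once.
Trained networks look in the newest picture that a camera, given by its name, has taken for a name from the list of things; names that differ only in an ending like _2 or _b are one class to them, and where a whole thing is asked for, a point or a joint stands for the part that bears it (a point fixed in the world has none). Each returns a list of dicts, best first, with "score" (0 to 1); they miss things now and then, are a little off and sometimes report something else, mostly with a low value. They report only what shows in the picture. A call takes as long as a camera call.
- env.boxes_of(camera, target): "bbox" ([left, top, right, bottom] in pixels, round what is visible of it).
- env.pinpoint(camera, target): "location" ([column, row] in pixels: a listed point, or the origin of a listed thing).
The state is a dict: "time_s": time; "qpos": joint angles; "qvel": joint speeds; "effort": joint torques, N m; "ee_pos": TCP position; "ee_rot": TCP orientation; "force": force on the tool from outside, world axes, zero at the start; "torque": the same for the moment, N m; "gripper_width": finger opening in mm; "gripper_force": force on a finger pad.
Only numpy, scipy, OpenCV 4.12 (cv2) and the standard library are available. Lean on these libraries where they do the work, as an engineer would, in place of code of your own. Each camera call takes 0.05 s, during which the arm holds its last target. There are 200 camera calls.

## Working session

There is one attempt and no reset: what is moved stays moved. The work goes in short steps, Python scripts to look and compute and a tool call to move; the robot and the scene stay as the last step left them, time stands still between calls to the robot, and variables do not carry over. Pictures are saved under pics/ and viewed, at most 10 in all, crops included, and the job is handed in when it is done.

Besides the shell and the picture viewer there is one more tool, called after "Request:" by a JSON object that holds its "api" and its "payload", one argument or row to a line. arm_command: Moves the arm, as the interface text tells. Its arguments: {"type":"object","properties":{"motion":{"type":"array"},"jaw":{"type":"number"},"newtons":{"type":"number"}},"required":["motion"]}

```bash
mkdir -p pics
cat > h.py <<'E'
import numpy as np, cv2
from scipy.spatial.transform import Rotation as R
from workcell import env
def cam(n,s=None):
    m=env.camera_model(n)
    if 'eye' in m: return m,np.array(m['rotation']).reshape(3,3),np.array(m['eye'])
    s=s or env.state(); H=np.array(m['hand_eye']).reshape(4,4)
    Rt=R.from_euler('xyz',s['ee_rot'],degrees=True).as_matrix()
    return m,Rt@H[:3,:3],Rt@H[:3,3]+np.array(s['ee_pos'])
def ray(n,uv,z,s=None):
    "world point at height z on the pixel's ray"
    m,Rc,e=cam(n,s); d=Rc@np.array([(uv[0]-m['cx'])/m['fx'],(uv[1]-m['cy'])/m['fy'],1])
    return e+d*(z-e[2])/d[2]
def cloud(n,D,s=None):
    m,Rc,e=cam(n,s); v,u=np.mgrid[:D.shape[0],:D.shape[1]]
    P=np.stack([(u-m['cx'])/m['fx']*D,(v-m['cy'])/m['fy']*D,D],-1)@Rc.T+e
    P[D<=0]=np.nan; return P
E
python3 - <<'E'
from h import *
print(env.state())
for n in ('top','side'):
    I,D=env.grab_frame(n); cv2.imwrite(f'pics/{n}0.png',I); np.save(f'pics/{n}0.npy',D)
    m,Rc,e=cam(n); print(n,m)
    P=cloud(n,D)
    for t in 'domed_block saddle_block bench_dog screw_tin press nest tray_knob lever_ball feed_axis press_pad'.split():
        r=env.pinpoint(n,t)[:2]
        for q in r:
            u,v=map(int,np.round(q['location'])); 
            print(t,round(q['score'],2),u,v,P[min(v,399),min(u,639)].round(0))
    for t in ('domed_block','saddle_block','tray','lever'): print(t,env.boxes_of(n,t)[:2])
E
```

```text
{'time_s': 0.0, 'qpos': array([ 6.28512385e+01,  1.83498749e+01,  8.97050629e+01, -1.10723675e-04,
        7.20420720e+01, -1.14482474e+00]), 'qvel': array([ 0.08367857, -0.0493032 , -0.02846364,  0.0005217 ,  0.09339774,
       -0.16272816]), 'effort': array([-4.51095202e-04, -4.12480116e+01, -2.31975496e+01,  7.29323085e-02,
        4.56687680e-02, -1.24244866e-04]), 'ee_pos': array([251.84940752, 516.32691443, 190.64710169]), 'ee_rot': array([-1.79903007e+02, -1.83296861e-03,  1.53996096e+02]), 'force': array([-0.13298769, -0.35148304, -0.03929906]), 'torque': array([ 0.02291311, -0.02849241, -0.03173262]), 'gripper_force': 0.0, 'gripper_width': 91.01914648805342}Traceback (most recent call last):
  File "<stdin>", line 5, in <module>
  File "h.py", line 6, in cam
    if 'eye' in m: return m,np.array(m['rotation']).reshape(3,3),np.array(m['eye'])
                            ~~~~~~~~~~~~~~~~~~~~~~~~~~~~~~~^^^^^
ValueError: cannot reshape array of size 3 into shape (3,3)
```

```bash
sed -i "s/np.array(m\['rotation'\]).reshape(3,3)/R.from_euler('xyz',m['rotation'],degrees=True).as_matrix()/" h.py
python3 - <<'E'
from h import *
for n in ('top','side','wrist'): print(env.camera_model(n))
for n in ('top','side'):
    I,D=env.grab_frame(n); cv2.imwrite(f'pics/{n}0.png',I); np.save(f'pics/{n}0.npy',D)
    P=cloud(n,D); print(n)
    for t in 'domed_block saddle_block bench_dog screw_tin press nest tray_knob lever_ball feed_axis press_pad'.split():
        r=env.pinpoint(n,t)[:2]
        for q in r:
            u,v=map(int,np.round(q['location'])); 
            print(t,round(q['score'],2),u,v,P[min(v,399),min(u,639)].round(0))
    for t in ('domed_block','saddle_block'): print(t,env.boxes_of(n,t)[:2])
a=cv2.imread('pics/top0.png');b=cv2.imread('pics/side0.png')
E
```

```text
{'fx': 399.24625801231525, 'fy': 399.24625801231525, 'cx': 321.4911076671682, 'cy': 199.14037156135186, 'eye': array([ 306.67470895,  -15.10841381, 1432.96626757]), 'rotation': array([-168.50394611,   -0.1917609 ,  -88.56707175])}
{'fx': 418.7184330657884, 'fy': 418.7184330657884, 'cx': 323.1857174216473, 'cy': 204.14072564945693, 'eye': array([  136.99600324, -1075.18580958,   868.87741369]), 'rotation': array([-119.62369406,    0.93875944,  -22.28561085])}
{'fx': 360.68520523693013, 'fy': 360.68520523693013, 'cx': 321.0016644771058, 'cy': 202.09063232037298, 'hand_eye': array([[-6.35102285e-04, -9.63333288e-01, -2.68306865e-01,
         7.70571500e+01],
       [ 9.99999745e-01, -6.99349236e-04,  1.43881056e-04,
         7.35936390e-01],
       [-3.26245611e-04, -2.68306705e-01,  9.63333486e-01,
        -1.92553799e+02],
       [ 0.00000000e+00,  0.00000000e+00,  0.00000000e+00,
         1.00000000e+00]])}
top
domed_block 0.78 226 208 [549. 324.  42.]
saddle_block 0.73 288 238 [449. 101.  36.]
saddle_block 0.17 425 210 [ 557. -376.   55.]
bench_dog 0.68 425 208 [ 564. -375.   61.]
b
[... 549 characters left out ...]
side
domed_block 0.83 289 214 [534. 282.  27.]
saddle_block 0.76 283 248 [441.  64.  34.]
bench_dog 0.92 379 337 [ 555. -404.   24.]
bench_dog 0.27 331 222 [ 479. -268.  320.]
screw_tin 0.64 334 326 [ 468. -309.    9.]
press 0.88 359 290 [ 594. -210.   14.]
nest 0.71 340 253 [610. -34.  29.]
tray_knob 0.84 330 218 [ 482. -254.  323.]
tray_knob 0.46 334 221 [ 489. -263.  317.]
lever_ball 0.86 332 225 [ 480. -271.  312.]
feed_axis 0.82 384 248 [ 631. -275.  202.]
press_pad 0.68 362 266 [ 600. -211.  104.]
domed_block [{'bbox': [282.7, 201.4, 298.6, 217.1], 'score': 0.75}]
saddle_block [{'bbox': [274.0, 232.9, 291.8, 256.8], 'score': 0.78}, {'bbox': [315.6, 231.0, 355.0, 266.1], 'score': 0.31}]
```

View pics/top0.png

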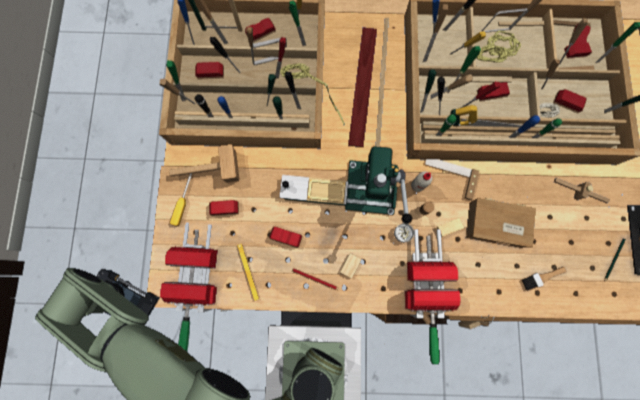

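View pics/side0.png

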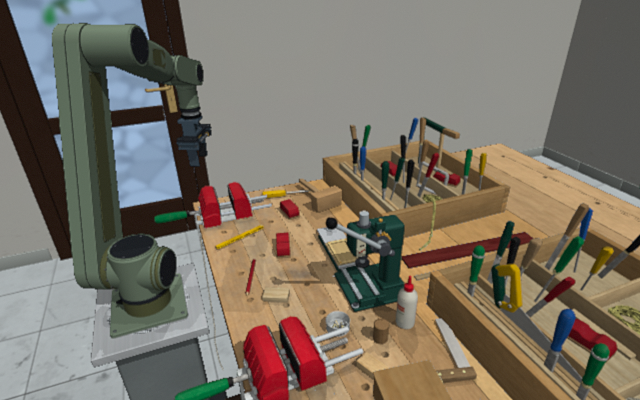

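Run:
```python
from h import *
I=cv2.imread('pics/top0.png');D=np.load('pics/top0.npy');P=cloud('top',D)
hsv=cv2.cvtColor(I,cv2.COLOR_BGR2HSV)
red=((hsv[...,0]<8)|(hsv[...,0]>172))&(hsv[...,1]>150)&(hsv[...,2]>60)
for b in ((205,195,243,222),(262,223,308,254)):
    m=np.zeros_like(red);m[b[1]:b[3],b[0]:b[2]]=1
    p=P[m&red&(P[...,2]>15)]; r=cv2.minAreaRect(p[:,:2].astype(np.float32)); print(r,p.mean(0),p[:,2].max())
n=ray('top',(325,189),31);k=ray('top',(285,184),75);k2=ray('top',(284,190),65)
print(n,k,k2,'dir',np.degrees(np.arctan2(-(k-n)[0],(k-n)[1])),np.linalg.norm((k-n)[:2]))
print('ball',ray('top',(407,218),310),ray('side',(332,225),310))
# black knob pts, track pts
q=P[165:205,270:300].reshape(-1,3);q=q[(q[:,2]>60)&(q[:,2]<95)];print('knob',q.mean(0),len(q))
g=(hsv[...,0]>60)&(hsv[...,0]<95)&(hsv[...,1]>80)&(P[...,2]>195)&(P[...,2]<245)
q=P[140:215,335:400][g[140:215,335:400]];print('head',cv2.minAreaRect(q[:,:2].astype(np.float32)),len(q))
print(env.state()['time_s'])
cv2.imwrite('pics/crop.png',cv2.resize(I[140:260,200:440],None,fx=3,fy=3,interpolation=2))
```

```text
((552.8997192382812, 335.3222961425781), (45.128692626953125, 95.9383544921875), 6.583992958068848) [551.46134347 333.83872711  41.27739097] 51.147773498013066
((454.9960021972656, 112.31228637695312), (108.1873550415039, 45.72064208984375), 74.15371704101562) [454.30036659 110.91544457  37.43404056] 46.86866675740589
[629.42521334 -24.37223684  31.        ] [633.62037429 116.16839043  75.        ] [614.28524047 119.70827157  65.        ] dir -1.7097807821838715 140.60322645463935
ball [ 486.59907136 -257.72288289  310.        ] [ 481.5857656  -267.92368585  310.        ]
knob [633.11446951 115.62357898  77.12187136] 42
head ((644.2144775390625, -201.12567138671875), (87.18060302734375, 154.55343627929688), 85.533203125) 889
1.35
```

View pics/crop.png

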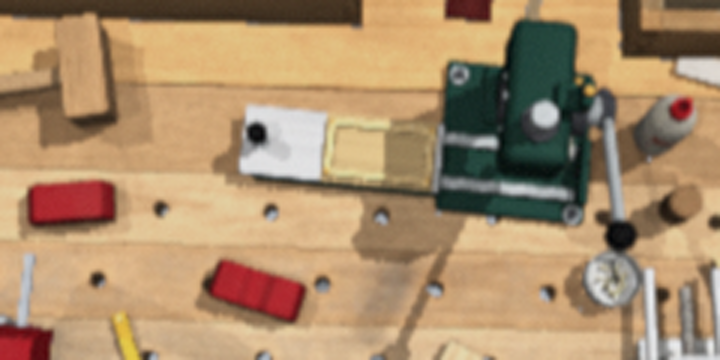

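Request:
{"api": "arm_command", "payload": {
  "motion": [
    {"offset": [-0.058,-0.006,0.007],"spin": 0.17},
    {"offset": [-0.058,0.005,0.007],"spin": 0.17},
    {"offset": [-0.057,0.015,0.007],"spin": 0.17},
    {"offset": [-0.053,0.024,0.007],"spin": 0.17},
    {"offset": [-0.048,0.033,0.007],"spin": 0.17}
  ],
  "jaw": 0.0912
}}

```text
time_s: 1.98
ee_pos: [504.0, 365.7, 156.4]
ee_rot: [180.0, -0.0, 105.0]
force: [0.4, 1.0, 0.2]
gripper_width: 91.1
gripper_force: 0.0
```

Request:
{"api": "arm_command", "payload": {
  "motion": [
    {"offset": [-0.042,0.041,0.0],"spin": 0.15},
    {"offset": [0,0,0],"spin": 0},
    {"offset": [0,0,0],"spin": 0}
  ]
}}

```text
time_s: 2.35
ee_pos: [552.5, 337.0, 156.2]
ee_rot: [-179.9, -0.0, 96.7]
force: [-0.7, -0.6, -0.1]
gripper_width: 91.2
gripper_force: 0.0
```

```bash
cat >> h.py <<'E'
def plan(tx,ty,tz,yaw,n):
    "rows to reach world TCP and yaw from the measured pose (tool down)"
    s=env.state(); p=s['ee_pos']; y0=s['ee_rot'][2]; dy=(yaw-y0+180)%360-180
    d=(np.array([tx,ty,tz])-p)/n
    for i in range(n):
        y=np.radians(y0+dy*i/n)
        print([round(float(v)/1000,4) for v in (d[0]*np.cos(y)+d[1]*np.sin(y),d[0]*np.sin(y)-d[1]*np.cos(y),-d[2])],round(float(np.radians(-dy/n)),3))
E
python3 - <<'E'
from h import *
s=env.state();print(s['time_s'],s['ee_pos'],s['ee_rot'])
I,D=env.grab_frame('wrist');cv2.imwrite('pics/w1.png',I);P=cloud('wrist',D,s)
print(env.pinpoint('wrist','domed_block'),env.pinpoint('wrist','saddle_block'))
hsv=cv2.cvtColor(I,cv2.COLOR_BGR2HSV)
red=((hsv[...,0]<8)|(hsv[...,0]>172))&(hsv[...,1]>150)&(hsv[...,2]>50)&(P[...,2]>8)&(P[...,2]<60)
n,L,S,C=cv2.connectedComponentsWithStats(red.astype(np.uint8))
for i in range(1,n):
    if S[i,4]>800:
        p=P[L==i];r=cv2.minAreaRect(p[:,:2].astype(np.float32));print(r,p[:,2].max(),S[i])
E
```

```text
2.35 [552.54809193 337.00088578 156.19877314] [-1.79938940e+02 -1.56398457e-02  9.67144840e+01]
[{'location': [326.2, 181.2], 'score': 0.95}] [{'location': [210.3, 362.6], 'score': 0.64}]
((403.99774169921875, 373.0754089355469), (38.782344818115234, 3.2280757427215576), 88.41687774658203) 59.976949337288374 [139 108  25  50 883]
((551.4964599609375, 352.94757080078125), (41.60017013549805, 54.64890670776367), 5.740261077880859) 44.59931904294257 [ 299  143   49   63 1624]
((462.3526611328125, 154.2905731201172), (47.85787582397461, 31.08245849609375), 5.393305778503418) 40.7073180591068 [190 328  49  41 983]
```

View pics/w1.png

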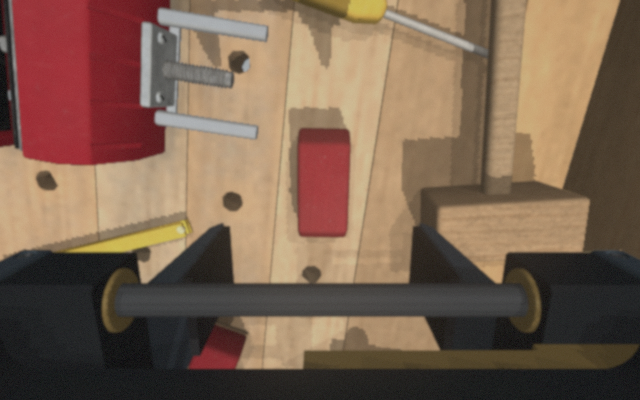

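Run:
```python
from h import *
s=env.state();I,D=env.grab_frame('wrist');P=cloud('wrist',D,s)
print(ray('wrist',(326.2,181.2),0,s))
hsv=cv2.cvtColor(I,cv2.COLOR_BGR2HSV)
sub=np.zeros(D.shape,bool);sub[115:248,285:365]=1
red=((hsv[...,0]<8)|(hsv[...,0]>172))&(hsv[...,1]>120)&sub
p=P[red&(P[...,2]>14)&(P[...,2]<60)];r=cv2.minAreaRect(p[:,:2].astype(np.float32));print(r,len(p),p[:,2].max())
r2=cv2.minAreaRect(np.argwhere(red)[:,::-1].astype(np.float32));print(r2)
for z in (0,20,35): print(ray('wrist',r2[0],z,s))
plan(r[0][0],r[0][1],22,90+r[2],4)
```

```text
[555.95562593 339.7997637    0.        ]
((552.557373046875, 341.2870788574219), (44.78803634643555, 99.55657196044922), 5.743006229400635) 5306 43.94636771997665
((324.0, 183.5), (107.0, 52.0), 90.0)
[554.07514772 337.23066835   0.        ]
[553.39843644 341.65759463  20.        ]
[552.89090298 344.97778935  35.        ]
[0.0008, 0.0003, 0.0337] 0.005
[0.0008, 0.0003, 0.0337] 0.005
[0.0008, 0.0003, 0.0337] 0.005
[0.0008, 0.0003, 0.0337] 0.005
```

Request:
{"api": "arm_command", "payload": {
  "motion": [
    {"offset": [0.001,0.001,0.044],"spin": 0.01},
    {"offset": [0.001,0,0.044],"spin": 0.01},
    {"offset": [0.001,0,0.044],"spin": 0},
    {"offset": [0,0,0],"spin": 0}
  ]
}}

```text
time_s: 3.05
ee_pos: [550.4, 339.4, 21.4]
ee_rot: [-179.6, 0.2, 95.7]
force: [-0.3, 0.2, 0.1]
gripper_width: 91.5
gripper_force: 0.0
```

Request:
{"api": "arm_command", "payload": {
  "motion": [
    {"offset": [0,0,0],"spin": 0},
    {"offset": [0,0,0],"spin": 0},
    {"offset": [0,0,0],"spin": 0},
    {"offset": [0,0,0],"spin": 0},
    {"offset": [0,0,0],"spin": 0}
  ],
  "jaw": 0.03,
  "newtons": 25
}}

```text
time_s: 3.68
ee_pos: [553.8, 340.1, 24.8]
ee_rot: [180.0, -0.0, 95.6]
force: [0.2, 0.5, -0.1]
gripper_width: 44.6
gripper_force: 0.0
```

Request:
{"api": "arm_command", "payload": {
  "motion": [
    {"offset": [0,0,0],"spin": 0},
    {"offset": [0,0,-0.01],"spin": 0},
    {"offset": [0,0,-0.04],"spin": 0},
    {"offset": [0,0,-0.04],"spin": 0}
  ]
}}

```text
time_s: 4.18
ee_pos: [553.6, 340.1, 115.8]
ee_rot: [-180.0, 0.0, 95.6]
force: [0.3, 1.0, -0.1]
gripper_width: 29.8
gripper_force: 0.0
```

Run:
```python
from h import *
s=env.state();I,D=env.grab_frame('wrist');cv2.imwrite('pics/w2.png',I);print(s['gripper_width'],s['force'],env.pinpoint('wrist','domed_block'))
```

```text
29.782231423203918 [ 0.2854519   0.99003332 -0.0922135 ] [{'location': [322.0, 189.9], 'score': 0.96}]
```

View pics/w2.png

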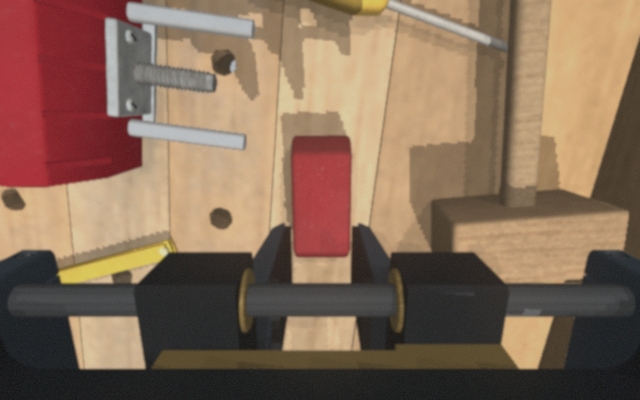

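Run:
```python
from h import *
s=env.state();I,D=env.grab_frame('wrist');P=cloud('wrist',D,s)
hsv=cv2.cvtColor(I,cv2.COLOR_BGR2HSV)
sub=np.zeros(D.shape,bool);sub[125:262,286:356]=1
red=((hsv[...,0]<8)|(hsv[...,0]>172))&(hsv[...,1]>120)&sub
q=P[red&(P[...,2]>2)&(P[...,2]<60)];r=cv2.minAreaRect(q[:,:2].astype(np.float32));print(r,len(q),np.percentile(q[:,2],[1,50,99]))
print(ray('wrist',(322,189.9),0,s),s['ee_pos'],s['ee_rot'])
t=np.radians(r[2]);w=(q[:,:2]-r[0])@[np.cos(t),np.sin(t)]
for a in range(-24,25,4):
    z=q[(w>=a)&(w<a+4),2]; print(a,len(z),np.median(z) if len(z) else 0, end=' | ')
```

```text
((552.6348876953125, 342.35040283203125), (44.798736572265625, 97.73070526123047), 5.893710136413574) 6523 [25.92551691 41.42781874 43.14621586]
[557.95165846 343.83873147   0.        ] [556.77295318 341.92342467 120.54322667] [179.42072521  -0.27421567  95.55746279]
-24 211 40.231354546594844 | -20 597 41.42551972453708 | -16 597 41.49247118414229 | -12 597 41.46355140843838 | -8 605 41.478623844756726 | -4 606 41.56282997860325 | 0 588 41.44962728200554 | 4 586 41.54637314899148 | 8 648 41.54786761157277 | 12 597 41.410543479260696 | 16 586 41.44606937253286 | 20 305 40.82604909988737 | 24 0 0 |
```

Request:
{"api": "arm_command", "payload": {
  "motion": [
    {"offset": [0,0,0],"spin": 0},
    {"offset": [0,0,0],"spin": 0},
    {"offset": [0,0,0],"spin": 0},
    {"offset": [0,0,0],"spin": 0},
    {"offset": [0,0,0],"spin": 0}
  ],
  "jaw": 0.0912
}}

```text
time_s: 4.95
ee_pos: [553.6, 340.1, 114.2]
ee_rot: [-180.0, 0.0, 95.6]
force: [0.4, -0.4, -0.3]
gripper_width: 77.3
gripper_force: 0.0
```

Request:
{"api": "arm_command", "payload": {
  "motion": [
    {"offset": [0,0,0],"spin": 0},
    {"offset": [0,0,0.046],"spin": 0},
    {"offset": [0,0,0.046],"spin": 0},
    {"offset": [0,0,0],"spin": 0},
    {"offset": [0,0,0],"spin": 0}
  ]
}}

```text
time_s: 5.58
ee_pos: [554.9, 340.8, 24.1]
ee_rot: [179.9, -0.1, 95.6]
force: [0.8, 0.2, -0.5]
gripper_width: 91.1
gripper_force: 0.0
```

Request:
{"api": "arm_command", "payload": {
  "motion": [
    {"offset": [0,0,0],"spin": 0},
    {"offset": [0,0,0],"spin": 0},
    {"offset": [0,0,0],"spin": 0},
    {"offset": [0,0,0],"spin": 0},
    {"offset": [0,0,0],"spin": 0}
  ],
  "jaw": 0.02,
  "newtons": 30
}}

```text
time_s: 6.2
ee_pos: [553.7, 340.1, 22.5]
ee_rot: [180.0, -0.0, 95.6]
force: [-0.4, 1.1, 0.7]
gripper_width: 44.0
gripper_force: 0.0
```

Request:
{"api": "arm_command", "payload": {
  "motion": [
    {"offset": [0,0,0],"spin": 0},
    {"offset": [0,0,0],"spin": 0},
    {"offset": [0,0,0],"spin": 0}
  ]
}}

```text
time_s: 6.58
ee_pos: [553.7, 340.1, 22.4]
ee_rot: [-180.0, -0.0, 95.6]
force: [0.2, 0.1, -0.7]
gripper_width: 19.8
gripper_force: 0.0
```

Run:
```python
from h import *
s=env.state();I,D=env.grab_frame('wrist');S,_=env.grab_frame('side')
print(s['ee_pos'],env.pinpoint('wrist','domed_block'))
c=cv2.resize(S[130:250,220:340],(400,400),interpolation=2)
cv2.imwrite('pics/w3.png',np.hstack([cv2.resize(I,(400,250)),c[75:325]]))
```

```text
[553.6785715  340.08906302  22.39062031] [{'location': [324.6, 230.4], 'score': 0.56}]
```

View pics/w3.png

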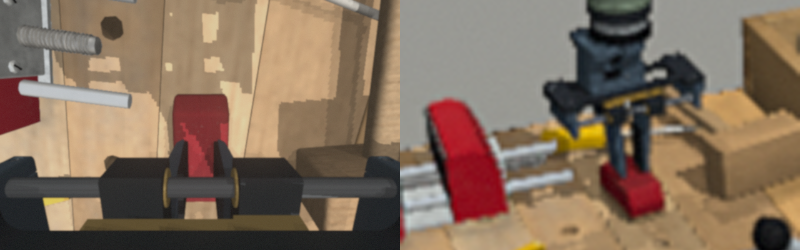

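Run:
```python
from h import *
s=env.state()
for n in ('wrist','side','top'):
    I,D=env.grab_frame(n);P=cloud(n,D,s)
    near=(abs(P[...,0]-554)<45)&(abs(P[...,1]-340)<70)
    g=I.max(-1).astype(int); hsv=cv2.cvtColor(I,cv2.COLOR_BGR2HSV)
    fing=near&(hsv[...,1]<110)&(g<110)&(P[...,2]>12)
    red=near&((hsv[...,0]<8)|(hsv[...,0]>172))&(hsv[...,1]>130)&(P[...,2]>5)
    for nm,m in (('finger',fing),('red',red)):
        q=P[m]; 
        if len(q): print(n,nm,len(q),np.percentile(q,[1,50,99],axis=0).round(0).tolist())
    if n=='wrist':
        for r in range(215,300,12): print(r,[ (int(c),P[r,c].round(0).tolist()) for c in (270,292,321,350)])
print(s['effort'],s['force'],s['torque'])
```

```text
wrist finger 44687 [[511.0, 334.0, 59.0], [553.0, 370.0, 146.0], [598.0, 382.0, 163.0]]
wrist red 8847 [[528.0, 302.0, 23.0], [551.0, 368.0, 41.0], [571.0, 391.0, 44.0]]
215 [(270, [520.0, 346.0, 0.0]), (292, [536.0, 361.0, 42.0]), (321, [551.0, 362.0, 42.0]), (350, [566.0, 363.0, 41.0])]
227 [(270, [521.0, 337.0, -2.0]), (292, [nan, nan, nan]), (321, [552.0, 356.0, 43.0]), (350, [565.0, 360.0, 50.0])]
239 [(270, [521.0, 330.0, -0.0]), (292, [538.0, 356.0, 62.0]), (321, [552.0, 349.0, 42.0]), (350, [565.0, 358.0, 61.0])]
251 [(270, [530.0, 356.0, 77.0]), (292, [539.0, 356.0, 75.0]), (321, [553.0, 343.0, 43.0]), (350, [563.0, 359.0, 77.0])]
263 [(270, [537.0, 376.0, 130.0]), (292, [540.0, 356.0, 87.0]), (321, [553.0, 336.0, 42.0]), (350, [562.0, 359.0, 88.0])]
275 [(270, [537.0, 376.0, 136.0]), (292, [541.0, 356.0, 97.0]), (321, [554.0, 329.0, 42.0]), (350, [562.0, 358.0, 97.0])]
287 [(270, [538.0, 374.0, 138.0]), (292, [543.0, 373.0, 136.0]), (321, [550.0, 374.0, 137.0]), (350, [557.0, 375.0, 137.0])]
299 [(270, [538.0, 371.0, 140.0]), (292, [543.0, 372.0, 140.0]), (321, [550.0, 372.0, 139.0]), (350, [557.0, 373.0, 140.0])]
side finger 1399 [[511.0, 271.0, 54.0], [549.0, 309.0, 262.0], [596.0, 360.0, 437.0]]
side red 212 [[525.0, 282.0, 8.0], [546.0, 306.0, 33.0], [574.0, 375.0, 46.0]]
top finger 679 [[510.0, 271.0, 137.0], [535.0, 315.0, 403.0], [596.0, 394.0, 463.0]]
top red 146 [[533.0, 288.0, 23.0], [556.0, 304.0, 41.0], [579.0, 325.0, 49.0]]
[-7.39091993e-04 -5.07235265e+01 -1.96850628e+01  7.03945407e-02
  6.25351968e-04  4.24739028e-06] [-4.43967220e-01  1.18586001e-01  1.90257556e-04] [-0.06628281  0.03851129 -0.006253  ]
```

Request:
{"api": "arm_command", "payload": {
  "motion": [
    {"offset": [0,0,0],"spin": 0},
    {"offset": [0,0,0],"spin": 0},
    {"offset": [0,0,0],"spin": 0}
  ],
  "jaw": 0.0
}}

```text
time_s: 7.25
ee_pos: [553.7, 340.1, 22.5]
ee_rot: [180.0, -0.0, 95.6]
force: [0.4, -0.3, -0.4]
gripper_width: 0.3
gripper_force: 0.0
```

Request:
{"api": "arm_command", "payload": {
  "motion": [
    {"offset": [0,0.01,0],"spin": 0},
    {"offset": [0,0.01,0],"spin": 0},
    {"offset": [0,0,0],"spin": 0}
  ]
}}

```text
time_s: 7.62
ee_pos: [574.8, 342.2, 22.4]
ee_rot: [180.0, -0.0, 95.5]
force: [-0.6, -0.5, 0.8]
gripper_width: 0.5
gripper_force: 0.0
```

Run:
```python
from h import *
s=env.state();I,D=env.grab_frame('wrist');P=cloud('wrist',D,s)
print(s['time_s'],s['ee_pos'],s['gripper_width'],s['force'])
hsv=cv2.cvtColor(I,cv2.COLOR_BGR2HSV)
red=((hsv[...,0]<8)|(hsv[...,0]>172))&(hsv[...,1]>120)&(P[...,2]>35)&(P[...,2]<46)&(abs(P[...,0]-554)<70)&(abs(P[...,1]-340)<90)
q=P[red];print(len(q),np.percentile(q,[1,50,99],axis=0).round(0).tolist())
```

```text
7.625 [574.79668641 342.16296654  22.35956407] 0.46621819849849483 [-0.61030426 -0.48551372  0.77476459]
6450 [[529.0, 342.0, 35.0], [549.0, 367.0, 41.0], [572.0, 385.0, 43.0]]
```

Request:
{"api": "arm_command", "payload": {
  "motion": [
    {"offset": [0,0,-0.05],"spin": 0},
    {"offset": [0,0,-0.05],"spin": 0},
    {"offset": [0,0,-0.05],"spin": 0},
    {"offset": [-0.041,-0.028,0],"spin": 0.075},
    {"offset": [-0.041,-0.026,0],"spin": 0.075}
  ],
  "jaw": 0.0912
}}

```text
time_s: 8.3
ee_pos: [524.1, 256.2, 173.0]
ee_rot: [179.9, -0.0, 86.9]
force: [0.7, 0.5, -0.1]
gripper_width: 47.8
gripper_force: 0.0
```

Request:
{"api": "arm_command", "payload": {
  "motion": [
    {"offset": [-0.042,-0.022,0],"spin": 0.075},
    {"offset": [-0.044,-0.019,0],"spin": 0.075},
    {"offset": [-0.045,-0.016,0],"spin": 0.075},
    {"offset": [0,0,0],"spin": 0},
    {"offset": [0,0,0],"spin": 0}
  ]
}}

```text
time_s: 8.93
ee_pos: [451.7, 134.5, 172.8]
ee_rot: [179.9, -0.1, 74.1]
force: [-0.0, 0.7, -0.4]
gripper_width: 90.9
gripper_force: 0.0
```

Run:
```python
from h import *
s=env.state();I,D=env.grab_frame('wrist');cv2.imwrite('pics/w4.png',I);P=cloud('wrist',D,s)
print(s['time_s'],s['ee_pos'],s['ee_rot'],env.pinpoint('wrist','domed_block'),env.pinpoint('wrist','saddle_block'))
hsv=cv2.cvtColor(I,cv2.COLOR_BGR2HSV)
red=((hsv[...,0]<8)|(hsv[...,0]>172))&(hsv[...,1]>110)&(P[...,2]>14)&(P[...,2]<55)&(abs(P[...,0]-455)<90)&(abs(P[...,1]-112)<90)
q=P[red];r=cv2.minAreaRect(q[:,:2].astype(np.float32));print(r,len(q))
a=np.radians(r[2]+(90 if r[1][1]>r[1][0] else 0));w=(q[:,:2]-r[0])@[np.cos(a),np.sin(a)]
for k in range(-56,56,8):
    z=q[(w>=k)&(w<k+8),2]; print(k,len(z),np.median(z).round(1) if len(z) else 0,end=' | ')
```

```text
8.925 [451.722949   134.47682996 172.82601868] [ 1.79943558e+02 -6.43470378e-02  7.40740145e+01] [] [{'location': [328.7, 196.7], 'score': 0.91}]
((455.0254821777344, 116.220947265625), (103.0998764038086, 44.85154724121094), 74.15747833251953) 4993
-56 112 35.5 | -48 324 36.7 | -40 327 37.9 | -32 358 38.9 | -24 424 37.1 | -16 414 32.7 | -8 367 31.7 | 0 331 32.4 | 8 333 36.7 | 16 417 39.1 | 24 408 38.9 | 32 435 38.3 | 40 481 36.0 | 48 262 24.8 |
```

View pics/w4.png

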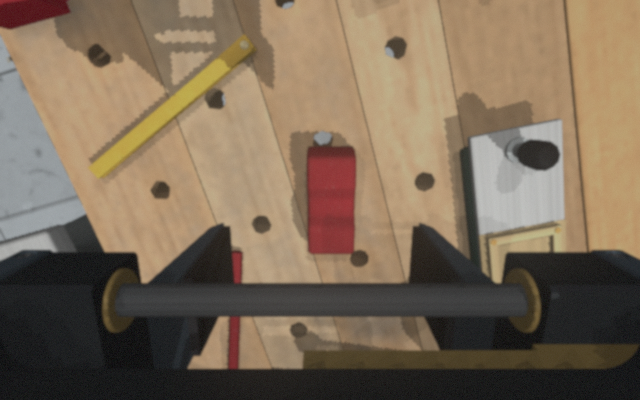

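Run:
```python
from h import *
s=env.state();I,D=env.grab_frame('wrist');P=cloud('wrist',D,s)
print(env.pinpoint('wrist','tray_knob'),ray('wrist',(540,155),80,s))
g=I.max(-1);m=(P[...,2]>68)&(P[...,2]<90)&(abs(P[...,0]-633)<40)&(abs(P[...,1]-116)<40)
print(np.median(P[m],axis=0),m.sum())
plan(633,116,115,90,4)
```

```text
[{'location': [538.8, 157.6], 'score': 0.69}] [627.28233854 122.63782592  80.        ]
[631.56238218 119.44841612  77.24251751] 788
[0.0079, 0.0449, 0.0143] -0.069
[0.0047, 0.0453, 0.0143] -0.069
[0.0016, 0.0456, 0.0143] -0.069
[-0.0016, 0.0456, 0.0143] -0.069
```

Request:
{"api": "arm_command", "payload": {
  "motion": [
    {"offset": [0.009,0.044,0.01],"spin": -0.07},
    {"offset": [0.006,0.045,0.01],"spin": -0.07},
    {"offset": [0.003,0.045,0.01],"spin": -0.07},
    {"offset": [0,0.045,0.01],"spin": -0.07},
    {"offset": [0,0,0.0],"spin": 0}
  ]
}}

```text
time_s: 9.8
ee_pos: [633.2, 121.1, 130.0]
ee_rot: [-179.9, 0.0, 90.1]
force: [-0.7, 0.2, 0.1]
gripper_width: 91.2
gripper_force: 0.0
```

Request:
{"api": "arm_command", "payload": {
  "motion": [
    {"offset": [0,0,0.03],"spin": 0},
    {"offset": [0,0,0.03],"spin": 0},
    {"offset": [0,0,0],"spin": 0},
    {"offset": [0,0,0],"spin": 0},
    {"offset": [0,0,0],"spin": 0}
  ],
  "jaw": 0.0,
  "newtons": 10
}}

```text
time_s: 10.42
ee_pos: [632.0, 121.4, 74.3]
ee_rot: [179.8, -0.0, 90.1]
force: [-0.3, 0.2, 0.4]
gripper_width: 43.8
gripper_force: 0.0
```

Request:
{"api": "arm_command", "payload": {
  "motion": [
    {"offset": [0,0,0],"spin": 0},
    {"offset": [0,0,0],"spin": 0},
    {"offset": [0,0,0],"spin": 0},
    {"offset": [0,0,0],"spin": 0}
  ]
}}

```text
time_s: 10.92
ee_pos: [631.1, 121.0, 72.5]
ee_rot: [180.0, -0.0, 90.1]
force: [-0.4, 0.2, 0.9]
gripper_width: 3.8
gripper_force: 0.0
```

Run:
```python
from h import *
s=env.state();I,D=env.grab_frame('wrist');S,_=env.grab_frame('side');T,_=env.grab_frame('top')
print(s['ee_pos'],s['ee_rot'],s['qpos'],s['gripper_width'],s['gripper_force'])
c=cv2.resize(S[150:270,270:390],(400,400),interpolation=2);t=cv2.resize(T[130:250,230:350],(400,400),interpolation=2)
cv2.imwrite('pics/w5.png',np.vstack([np.hstack([c,t])[:330],cv2.resize(I,(432,270))[:, :432] if 0 else np.pad(cv2.resize(I,(432,270)),((0,0),(0,368),(0,0)))]))
```

```text
[631.13851212 120.99808642  72.47833337] [ 1.79998092e+02 -5.84143971e-03  9.01122057e+01] [9.82431919e+00 2.94128410e+01 8.97454269e+01 6.22475713e-03
 6.08388658e+01 9.70908065e+00] 3.8217801233148667 0.0
```

View pics/w5.png

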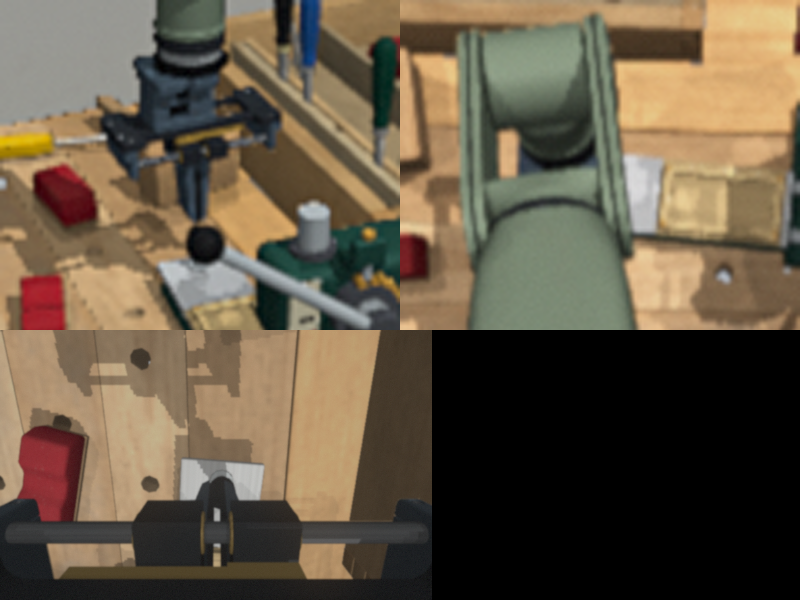

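The picture shows the closed fingers at (195,190) standing above the knob rather than around it. Projecting the fingertips into the wrist view suggests they end well short of the stated 14 mm ahead of the TCP, so I'll measure that from depth.

Run:
```python
from h import *
s=env.state();I,D=env.grab_frame('wrist');P=cloud('wrist',D,s)
Rt=R.from_euler('xyz',s['ee_rot'],degrees=True).as_matrix()
Q=(P-s['ee_pos'])@Rt   # tool frame
m=(abs(Q[...,1])<25)&(abs(Q[...,0])<30)&(I.max(-1)<100)&(Q[...,2]<12)&(Q[...,2]>-120)
q=Q[m];print(len(q),np.percentile(q,[1,10,50,90,99],axis=0).round(1).tolist())
h,e=np.histogram(q[:,2],bins=np.arange(-64,14,4));print(list(zip(e[:-1],h)))
m=(abs(Q[...,0])<40)&(abs(Q[...,1])<40)
h,e=np.histogram(Q[m][:,2],bins=np.arange(-64,60,4));print(list(zip(e[:-1],h)))
I2,D2=env.grab_frame('side');P2=cloud('side',D2)
m=(abs(P2[...,0]-631)<35)&(abs(P2[...,1]-121)<35)&(P2[...,2]>35)&(I2.max(-1)<120)
h,e=np.histogram(P2[m][:,2],bins=np.arange(35,180,6));print(list(zip(e[:-1],h)))
```

```text
2979 [[-11.8, -10.4, -119.1], [-5.1, -5.6, -95.8], [17.2, 0.0, -58.9], [18.9, 6.3, -25.7], [29.6, 13.6, 9.4]]
[(np.int64(-64), np.int64(103)), (np.int64(-60), np.int64(129)), (np.int64(-56), np.int64(203)), (np.int64(-52), np.int64(182)), (np.int64(-48), np.int64(164)), (np.int64(-44), np.int64(140)), (np.int64(-40), np.int64(119)), (np.int64(-36), np.int64(120)), (np.int64(-32), np.int64(109)), (np.int64(-28), np.int64(79)), (np.int64(-24), np.int64(35)), (np.int64(-20), np.int64(0)), (np.int64(-16), np.int64(0)), (np.int64(-12), np.int64(0)), (np.int64(-8), np.int64(63)), (np.int64(-4), np.int64(52)), (np.int64(0), np.int64(24)), (np.int64(4), np.int64(45)), (np.int64(8), np.int64(49))]
[(np.int64(-64), np.int64(103)), (np.int64(-60), np.int64(130)), (np.int64(-56), np.int64(204)), (np.int64(-52), np.int64(183)), (np.int64(-48), np.int64(164)), (np.int64(-44), np.int64(141)), (np.int64(-40), np.int64(120)), (np.int64(-36), np.int64(120)), (np.int64(-32), np.int64(110)), (np.int64(-28), np.int64(82)), (np.int64(-24), np.int64(35)), (np.int64(-20), np.int64(0)), (np.int64(-16), np.in
[... 535 characters left out ...]
nt64(0)), (np.int64(41), np.int64(0)), (np.int64(47), np.int64(0)), (np.int64(53), np.int64(0)), (np.int64(59), np.int64(0)), (np.int64(65), np.int64(0)), (np.int64(71), np.int64(3)), (np.int64(77), np.int64(1)), (np.int64(83), np.int64(0)), (np.int64(89), np.int64(0)), (np.int64(95), np.int64(11)), (np.int64(101), np.int64(10)), (np.int64(107), np.int64(12)), (np.int64(113), np.int64(11)), (np.int64(119), np.int64(12)), (np.int64(125), np.int64(13)), (np.int64(131), np.int64(13)), (np.int64(137), np.int64(17)), (np.int64(143), np.int64(17)), (np.int64(149), np.int64(11)), (np.int64(155), np.int64(11)), (np.int64(161), np.int64(5)), (np.int64(167), np.int64(3)), (np.int64(173), np.int64(8))]
```

The fingers end 22 mm behind the reported TCP (both cameras agree), so they had closed just above the block and the knob. Going back to the block 36 mm lower.

Request:
{"api": "arm_command", "payload": {
  "motion": [
    {"offset": [0,0,-0.04],"spin": 0},
    {"offset": [0.055,-0.019,-0.02],"spin": -0.02},
    {"offset": [0.055,-0.02,0],"spin": -0.02},
    {"offset": [0.055,-0.021,0],"spin": -0.02},
    {"offset": [0.053,-0.022,0],"spin": -0.035}
  ],
  "jaw": 0.0912
}}

```text
time_s: 11.8
ee_pos: [541.6, 337.8, 132.6]
ee_rot: [180.0, -0.0, 95.6]
force: [0.5, -0.4, -0.4]
gripper_width: 47.7
gripper_force: 0.0
```

Request:
{"api": "arm_command", "payload": {
  "motion": [
    {"offset": [0,0,0],"spin": 0},
    {"offset": [0,0,0],"spin": 0}
  ]
}}

```text
time_s: 12.05
ee_pos: [542.4, 335.8, 132.4]
ee_rot: [180.0, 0.0, 95.6]
force: [0.3, -0.7, 0.3]
gripper_width: 68.1
gripper_force: 0.0
```

Run:
```python
from h import *
plan(554,341,-12,95.7,4)
```

```text
[0.001, 0.003, 0.0361] -0.0
[0.001, 0.003, 0.0361] -0.0
[0.001, 0.003, 0.0361] -0.0
[0.001, 0.003, 0.0361] -0.0
```

Request:
{"api": "arm_command", "payload": {
  "motion": [
    {"offset": [0.004,0.012,0],"spin": 0},
    {"offset": [0,0,0.04],"spin": 0},
    {"offset": [0,0,0.052],"spin": 0},
    {"offset": [0,0,0.052],"spin": 0},
    {"offset": [0,0,0],"spin": 0}
  ]
}}

```text
time_s: 12.68
ee_pos: [552.1, 338.4, -15.7]
ee_rot: [-179.5, 0.2, 95.4]
force: [-0.5, -0.1, 0.4]
gripper_width: 91.0
gripper_force: 0.0
```

Request:
{"api": "arm_command", "payload": {
  "motion": [
    {"offset": [0,0,0],"spin": 0},
    {"offset": [0,0,0],"spin": 0},
    {"offset": [0,0,0],"spin": 0},
    {"offset": [0,0,0],"spin": 0},
    {"offset": [0,0,0],"spin": 0}
  ],
  "jaw": 0.03,
  "newtons": 30
}}

```text
time_s: 13.3
ee_pos: [553.9, 341.4, -11.0]
ee_rot: [180.0, -0.0, 95.6]
force: [-0.2, 0.1, 3.2]
gripper_width: 45.9
gripper_force: 30.0
```

Request:
{"api": "arm_command", "payload": {
  "motion": [
    {"offset": [0,0,0],"spin": 0},
    {"offset": [0,0,0],"spin": 0},
    {"offset": [0,0,0],"spin": 0}
  ]
}}

```text
time_s: 13.68
ee_pos: [553.9, 341.4, -11.0]
ee_rot: [180.0, -0.0, 95.6]
force: [-1.8, 0.9, 6.2]
gripper_width: 46.0
gripper_force: 30.0
```

Request:
{"api": "arm_command", "payload": {
  "motion": [
    {"offset": [0,0,-0.02],"spin": 0},
    {"offset": [0,0,-0.045],"spin": 0},
    {"offset": [0,0,-0.055],"spin": 0},
    {"offset": [-0.045,-0.009,-0.04],"spin": 0.014},
    {"offset": [-0.052,-0.009,0],"spin": 0.014}
  ]
}}

```text
time_s: 14.3
ee_pos: [546.5, 243.4, 151.5]
ee_rot: [179.6, -0.1, 94.0]
force: [0.5, -0.6, -2.1]
gripper_width: 45.8
gripper_force: 30.0
```

Request:
{"api": "arm_command", "payload": {
  "motion": [
    {"offset": [-0.053,-0.008,0],"spin": 0.014},
    {"offset": [-0.053,-0.008,0],"spin": 0.014},
    {"offset": [-0.053,-0.007,0],"spin": 0.014},
    {"offset": [-0.053,-0.006,0],"spin": 0.014},
    {"offset": [-0.053,-0.005,0],"spin": 0.014}
  ]
}}

```text
time_s: 14.92
ee_pos: [520.7, -24.9, 147.6]
ee_rot: [-179.9, -0.0, 89.9]
force: [1.0, -0.3, -1.4]
gripper_width: 46.0
gripper_force: 30.0
```

Request:
{"api": "arm_command", "payload": {
  "motion": [
    {"offset": [0,0,0],"spin": 0},
    {"offset": [0,0,0],"spin": 0}
  ]
}}

```text
time_s: 15.18
ee_pos: [521.2, -23.0, 147.9]
ee_rot: [-179.9, -0.0, 89.9]
force: [0.5, -0.2, -1.3]
gripper_width: 45.6
gripper_force: 30.0
```

Run:
```python
from h import *
s=env.state();I,D=env.grab_frame('wrist');cv2.imwrite('pics/w6.png',I);P=cloud('wrist',D,s);np.save('pics/w6P.npy',P)
print(s['ee_pos'],s['ee_rot'],s['gripper_width'])
for q in env.pinpoint('wrist','nest'): print('nest',q,ray('wrist',q['location'],31,s))
for q in env.pinpoint('wrist','tray_knob'): print('knob',q,ray('wrist',q['location'],65,s))
for q in env.pinpoint('top','nest'): print('topnest',q,ray('top',q['location'],31))
```

```text
[521.21689515 -22.96159274 147.86667313] [-1.79945518e+02 -4.26978537e-02  8.99018831e+01] 45.62515106916395
nest {'location': [442.2, 197.8], 'score': 0.7} [627.72858612 -28.24338386  31.        ]
knob {'location': [485.6, 5.3], 'score': 0.59} [633.82956841 117.73557086  65.        ]
topnest {'location': [323.7, 191.1], 'score': 0.83} [621.55565521 -19.87615597  31.        ]
```

View pics/w6.png

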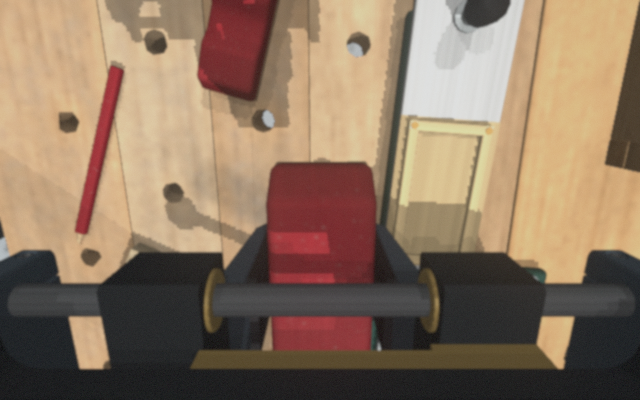

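Run:
```python
from h import *
s=env.state();I=cv2.imread('pics/w6.png');G=cv2.GaussianBlur(I,(0,0),1).astype(int)
for r in (20,60,100,140,160,180,200,220,240):
    g=np.abs(np.diff(G[r],axis=0)).sum(-1); c=[x for x in range(375,530) if g[x]>14 and g[x]==g[x-2:x+3].max()]
    print(r,[(x,int(g[x])) for x in c])
for c in (425,440,455,470):
    g=np.abs(np.diff(G[:,c],axis=0)).sum(-1); print(c,[(x,int(g[x])) for x in range(95,255) if g[x]>14 and g[x]==g[x-2:x+3].max()])
for uv,z in (((405,118),37),((496,122),37),((450,119),37),((450,133),37)): print(uv,ray('wrist',uv,z,s).round(1))
P=np.load('pics/w6P.npy');print(P[190,445],P[60,430],P[125,450],P[170,411])
m=(P[...,2]>66)&(abs(P[...,0]-632)<30)&(abs(P[...,1]-118)<30);q=P[m];print('knob',q.min(0),q.max(0),q.mean(0))
```

```text
20 [(392, 32), (404, 44), (413, 97), (451, 78), (455, 56), (461, 77), (497, 76), (520, 43)]
60 [(386, 28), (399, 46), (408, 99), (434, 16), (461, 15), (511, 44)]
100 [(381, 36), (394, 47), (402, 103), (503, 41), (527, 44)]
140 [(377, 39), (382, 18), (389, 48), (397, 78), (402, 46), (403, 46), (407, 73), (477, 56), (481, 76), (521, 43), (524, 46)]
160 [(375, 40), (386, 48), (394, 83), (400, 46), (404, 71), (473, 58), (477, 75), (518, 45), (522, 49)]
180 [(378, 19), (384, 53), (391, 82), (397, 48), (401, 71), (469, 65), (473, 76), (488, 19), (515, 45), (519, 50)]
200 [(375, 29), (381, 42), (389, 50), (398, 74), (407, 19), (465, 64), (469, 74), (484, 18), (512, 45), (516, 49)]
220 [(375, 30), (379, 43), (386, 42), (396, 41), (462, 29), (466, 41), (480, 28), (509, 48), (513, 52)]
240 [(380, 15), (395, 44), (458, 26), (462, 34), (480, 30), (506, 45), (510, 51)]
425 [(116, 69), (120, 47), (130, 34), (201, 44), (251, 56)]
440 [(117, 69), (122, 45), (131, 35), (135, 19), (203, 45), (251, 58)]
455 [(119, 57), (123, 44), (132, 34), (203, 44), (251, 55)]
470 [(120, 65), (124, 48), (133, 38), (137, 22), (164, 18), (175, 27), (184, 15), (185, 15), (199, 16), (203, 15), (209, 30), (251, 58)]
(405, 118) [589.6  42.2  37. ]
(496, 122) [664.7  39.   37. ]
(450, 119) [626.6  41.4  37. ]
(450, 133) [627.7  30.   37. ]
[629.71062331 -21.22845723  30.6032111 ] [607.83288042  86.12230815  31.32752834] [627.38970313  35.26025123  34.85387563] [597.28116112  -2.33996847  35.6836808 ]
knob [622.28435578 104.96899464  66.05270003] [646.11543049 120.73633669  81.1610167 ] [632.24436975 112.27225038  75.68319172]
```

Run:
```python
from h import *
s=env.state();f=lambda u,v:ray('wrist',(u+.5,v),37,s)[:2]
L=np.array([f(407,140),f(404,160),f(401,180),f(398,200)]);Rr=np.array([f(481,140),f(477,160),f(473,180),f(469,200)])
T=np.array([ray('wrist',(u,v+.5),37,s)[:2] for u,v in ((425,130),(440,131),(455,132),(470,133))])
W=np.array([f(u,v) for u,v in ((413,20),(408,60),(402,100))])
for A in (L,Rr,W): k=np.polyfit(A[:,1],A[:,0],1);print('yaw',np.degrees(np.arctan(-k[0])))
k=np.polyfit(T[:,0],T[:,1],1);print('yawT',np.degrees(np.arctan(k[0])))
print(L.round(1).tolist(),Rr.round(1).tolist(),T.round(1).tolist())
```

```text
yaw -4.958142306850455
yaw -4.695722605771891
yaw -4.692098118471707
yawT -3.7133843264271995
[[592.8, 24.3], [591.3, 7.5], [589.8, -9.8], [588.3, -27.6]] [[654.5, 24.3], [653.1, 7.5], [651.7, -9.8], [650.2, -27.6]] [[606.8, 32.1], [619.3, 31.3], [631.8, 30.4], [644.3, 29.6]]
```

Run:
```python
from h import *
s=env.state();I=cv2.imread('pics/w6.png');P=np.load('pics/w6P.npy')
Q=(P-s['ee_pos'])@R.from_euler('xyz',s['ee_rot'],degrees=True).as_matrix()
hsv=cv2.cvtColor(I,cv2.COLOR_BGR2HSV);m=((hsv[...,0]<8)|(hsv[...,0]>172))&(hsv[...,1]>110)&(abs(Q[...,0])<80)&(abs(Q[...,1])<40)&(Q[...,2]<0)&(Q[...,2]>-90)
q=Q[m];print(np.percentile(q,[.3,2,50,98,99.7],axis=0).round(1).tolist())
for a in range(20,60,4):
    z=q[(q[:,0]>=a)&(q[:,0]<a+4)]; print(a,len(z),z[:,2].mean().round(1) if len(z) else 0,end='|')
print();plan(624.2,-24.7,60,85.4,3)
```

```text
[[-32.7, -23.7, -53.8], [-30.9, -22.4, -53.4], [21.4, -0.9, -52.0], [48.5, 20.5, -34.6], [49.1, 21.5, -26.1]]
20 970 -52.2|24 1003 -52.2|28 995 -52.3|32 1053 -52.1|36 1254 -50.5|40 1314 -45.6|44 1214 -39.6|48 497 -33.0|52 0 0|56 0 0|
[-0.0009, 0.0342, 0.0294] 0.027
[-0.0, 0.0342, 0.0294] 0.027
[0.0009, 0.0342, 0.0294] 0.027
```

Request:
{"api": "arm_command", "payload": {
  "motion": [
    {"offset": [-0.001,0.035,0.02],"spin": 0.026},
    {"offset": [0,0.035,0.03],"spin": 0.026},
    {"offset": [0,0.034,0.036],"spin": 0.026},
    {"offset": [0,0,0],"spin": 0},
    {"offset": [0,0,0],"spin": 0}
  ]
}}

```text
time_s: 16.0
ee_pos: [625.1, -26.2, 62.5]
ee_rot: [-180.0, -0.0, 85.5]
force: [0.9, -0.3, -0.9]
gripper_width: 45.6
gripper_force: 30.0
```

Run:
```python
from h import *
s=env.state();print(s['ee_pos'],s['ee_rot'])
plan(624.8,-24.5,32,85.4,1)
```

```text
[625.06528308 -26.19613527  62.52024738] [-1.79954775e+02 -6.35214567e-03  8.55467830e+01]
[0.0017, -0.0004, 0.0305] 0.003
```

Request:
{"api": "arm_command", "payload": {
  "motion": [
    {"offset": [0.002,0,0.025],"spin": 0.003},
    {"offset": [0,0,0.006],"spin": 0},
    {"offset": [0,0,0.004],"spin": 0},
    {"offset": [0,0,0.003],"spin": 0}
  ]
}}

```text
time_s: 16.5
ee_pos: [626.1, -25.0, 25.4]
ee_rot: [179.9, -0.0, 85.3]
force: [-0.1, 0.2, -1.9]
gripper_width: 45.9
gripper_force: 30.0
```

Request:
{"api": "arm_command", "payload": {
  "motion": [
    {"offset": [0,0,0.002],"spin": 0},
    {"offset": [0,0,0.001],"spin": 0},
    {"offset": [0,0,0],"spin": 0}
  ]
}}

```text
time_s: 16.88
ee_pos: [625.7, -25.0, 21.5]
ee_rot: [180.0, -0.0, 85.3]
force: [0.9, -0.3, -1.1]
gripper_width: 45.9
gripper_force: 30.0
```

Request:
{"api": "arm_command", "payload": {
  "motion": [
    {"offset": [0,0,0.001],"spin": 0},
    {"offset": [0,0,0],"spin": 0},
    {"offset": [0,0,0],"spin": 0},
    {"offset": [0,0,0],"spin": 0}
  ],
  "jaw": 0.08
}}

```text
time_s: 17.38
ee_pos: [625.7, -25.0, 20.6]
ee_rot: [180.0, -0.0, 85.3]
force: [-0.6, 0.9, -0.6]
gripper_width: 79.6
gripper_force: 0.0
```

Request:
{"api": "arm_command", "payload": {
  "motion": [
    {"offset": [0,0,-0.03],"spin": 0},
    {"offset": [0,0,-0.05],"spin": 0},
    {"offset": [0,0,-0.05],"spin": 0},
    {"offset": [0,0,0],"spin": 0},
    {"offset": [0,0,0],"spin": 0}
  ]
}}

```text
time_s: 18.0
ee_pos: [624.9, -25.0, 149.8]
ee_rot: [-179.9, -0.0, 85.3]
force: [-0.3, -1.1, -0.4]
gripper_width: 79.9
gripper_force: 0.0
```

Run:
```python
from h import *
s=env.state();I,D=env.grab_frame('wrist');cv2.imwrite('pics/w7.png',I);P=cloud('wrist',D,s)
print(s['ee_pos'],s['ee_rot'])
hsv=cv2.cvtColor(I,cv2.COLOR_BGR2HSV);m=((hsv[...,0]<8)|(hsv[...,0]>172))&(hsv[...,1]>110)&(abs(P[...,0]-625)<60)&(abs(P[...,1]+25)<80)&(P[...,2]>30)
q=P[m];print(cv2.minAreaRect(q[:,:2].astype(np.float32)),np.percentile(q[:,2],[1,50,99]))
c=q[abs(q[:,1]+25)<35]; A=np.c_[c[:,:2]-[625,-25],np.ones(len(c))];print('tilt',np.linalg.lstsq(A,c[:,2],rcond=None)[0])
for k in env.pinpoint('wrist','tray_knob'): print(k,ray('wrist',k['location'],65,s))
k=(P[...,2]>68)&(P[...,2]<90)&(abs(P[...,0]-633)<30)&(abs(P[...,1]-118)<30);print('knob',P[k].min(0),P[k].max(0),k.sum())
```

```text
[624.93216227 -24.96438672 149.82949476] [-1.79933698e+02 -1.39170260e-03  8.53049435e+01]
((633.1769409179688, -24.788330078125), (97.67047119140625, 68.5281753540039), 84.1086654663086) [56.19274743 72.42240618 74.16529276]
tilt [3.33847593e-02 1.36974695e-03 7.24945899e+01]
{'location': [320.9, 2.0], 'score': 0.73} [635.64335949 118.00589658  65.        ]
{'location': [323.2, 193.6], 'score': 0.31} [626.18103849 -18.31189384  65.        ]
knob [622.86115953 105.16932988  68.03603115] [647.04810598 118.21129078  81.03020024] 609
```

Request:
{"api": "arm_command", "payload": {
  "motion": [
    {"offset": [0.05,0,0],"spin": 0},
    {"offset": [0.05,0,0],"spin": 0},
    {"offset": [0.05,0,0],"spin": 0},
    {"offset": [0.05,0,0],"spin": 0}
  ],
  "jaw": 0.0
}}

```text
time_s: 18.6
ee_pos: [641.2, 175.6, 148.5]
ee_rot: [-179.8, 0.1, 85.3]
force: [0.1, 0.9, -0.3]
gripper_width: 42.7
gripper_force: 0.0
```

Request:
{"api": "arm_command", "payload": {
  "motion": [
    {"offset": [0,0,0.058],"spin": 0},
    {"offset": [0,0,0.058],"spin": 0},
    {"offset": [0,0,0],"spin": 0},
    {"offset": [0,0,0],"spin": 0}
  ]
}}

```text
time_s: 19.1
ee_pos: [643.1, 174.5, 35.6]
ee_rot: [179.9, -0.0, 85.3]
force: [0.4, -0.6, 0.3]
gripper_width: 3.4
gripper_force: 0.0
```

Request:
{"api": "arm_command", "payload": {
  "motion": [
    {"offset": [-0.015,-0.003,0],"spin": 0},
    {"offset": [-0.015,0,0],"spin": 0},
    {"offset": [-0.018,0,0],"spin": 0},
    {"offset": [-0.018,0,0],"spin": 0},
    {"offset": [-0.018,0,0],"spin": 0}
  ]
}}

```text
time_s: 19.73
ee_pos: [632.7, 89.5, 35.0]
ee_rot: [179.9, -0.0, 85.3]
force: [2.1, 2.7, 1.8]
gripper_width: 0.3
gripper_force: 1.4
```

Request:
{"api": "arm_command", "payload": {
  "motion": [
    {"offset": [-0.018,0,0],"spin": 0},
    {"offset": [-0.018,0,0],"spin": 0},
    {"offset": [-0.018,0,0],"spin": 0},
    {"offset": [-0.018,0,0],"spin": 0},
    {"offset": [-0.01,0,0],"spin": 0}
  ]
}}

```text
time_s: 20.35
ee_pos: [624.9, 7.8, 34.2]
ee_rot: [-179.9, 0.0, 85.3]
force: [2.6, 1.8, 0.6]
gripper_width: 0.3
gripper_force: 1.3
```

Request:
{"api": "arm_command", "payload": {
  "motion": [
    {"offset": [-0.006,0,0],"spin": 0},
    {"offset": [-0.005,0,0],"spin": 0},
    {"offset": [-0.004,0,0],"spin": 0},
    {"offset": [0,0,0],"spin": 0}
  ]
}}

```text
time_s: 20.85
ee_pos: [623.6, -6.1, 34.2]
ee_rot: [-179.9, 0.0, 85.3]
force: [0.2, 1.2, -0.1]
gripper_width: 0.3
gripper_force: 0.1
```

Request:
{"api": "arm_command", "payload": {
  "motion": [
    {"offset": [-0.004,0,0],"spin": 0},
    {"offset": [-0.003,0,0],"spin": 0},
    {"offset": [0,0,0],"spin": 0}
  ]
}}

```text
time_s: 21.22
ee_pos: [623.1, -13.2, 34.2]
ee_rot: [-179.9, 0.0, 85.3]
force: [0.7, 0.5, -0.8]
gripper_width: 0.7
gripper_force: 0.3
```

Request:
{"api": "arm_command", "payload": {
  "motion": [
    {"offset": [-0.004,0,0],"spin": 0},
    {"offset": [-0.003,0,0],"spin": 0},
    {"offset": [-0.003,0,0],"spin": 0}
  ]
}}

```text
time_s: 21.6
ee_pos: [622.9, -16.6, 34.5]
ee_rot: [-180.0, -0.6, 85.1]
force: [0.3, 23.9, 0.3]
gripper_width: 0.6
gripper_force: 11.9
```

Request:
{"api": "arm_command", "payload": {
  "motion": [
    {"offset": [-0.003,0,0],"spin": 0},
    {"offset": [-0.002,0,0],"spin": 0},
    {"offset": [-0.002,0,0],"spin": 0}
  ]
}}

```text
time_s: 21.98
ee_pos: [622.9, -16.7, 34.7]
ee_rot: [-180.0, -1.3, 85.0]
force: [2.5, 41.3, -0.1]
gripper_width: 0.3
gripper_force: 20.4
```

Request:
{"api": "arm_command", "payload": {
  "motion": [
    {"offset": [0.025,0,0],"spin": 0},
    {"offset": [0,0,-0.055],"spin": 0},
    {"offset": [0,0,-0.06],"spin": -0.15},
    {"offset": [0,0,-0.06],"spin": -0.17},
    {"offset": [0,0,-0.06],"spin": -0.17}
  ]
}}

```text
time_s: 22.6
ee_pos: [624.0, -5.6, 271.6]
ee_rot: [180.0, 0.1, 113.7]
force: [1.2, 0.2, 0.2]
gripper_width: 0.4
gripper_force: 0.0
```

Request:
{"api": "arm_command", "payload": {
  "motion": [
    {"offset": [0,0,-0.06],"spin": -0.17},
    {"offset": [0,0,-0.015],"spin": -0.17},
    {"offset": [0,0,0],"spin": -0.17},
    {"offset": [0,0,0],"spin": 0}
  ],
  "jaw": 0.07
}}

```text
time_s: 23.1
ee_pos: [624.2, -5.5, 344.6]
ee_rot: [-180.0, 0.0, 142.5]
force: [0.1, -0.9, -0.7]
gripper_width: 37.8
gripper_force: 0.0
```

Run:
```python
from h import *
s=env.state();print(s['time_s'],s['ee_pos'],s['ee_rot'])
plan(475,-255,345,175.3,6)
I,D=env.grab_frame('top');P=cloud('top',D)
m=(P[...,0]>380)&(P[...,0]<500)&(P[...,1]>-370)&(P[...,1]<-150)&(P[...,2]>5)
# obstacles under the body's path, height map
for x in range(380,500,20): print(x,[int(np.nanmax(np.r_[0,P[m&(abs(P[...,0]-x-10)<10)&(abs(P[...,1]-y-10)<10)][:,2]])) for y in range(-370,-150,20)])
```

```text
23.1 [624.16709573  -5.53236311 344.60211887] [-1.79972788e+02  4.43172064e-02  1.42451036e+02]
[-0.0056, -0.0481, -0.0001] -0.096
[-0.001, -0.0484, -0.0001] -0.096
[0.0036, -0.0483, -0.0001] -0.096
[0.0082, -0.0477, -0.0001] -0.096
[0.0127, -0.0467, -0.0001] -0.096
[0.0171, -0.0453, -0.0001] -0.096
380 [72, 42, 5, 8, 7, 0, 8, 7, 0, 9, 21]
400 [38, 39, 0, 0, 5, 6, 0, 6, 5, 6, 6]
420 [36, 41, 6, 5, 7, 9, 5, 7, 5, 5, 5]
440 [34, 43, 33, 30, 31, 5, 6, 0, 7, 7, 7]
460 [37, 43, 19, 21, 34, 326, 322, 5, 6, 6, 8]
480 [38, 39, 17, 15, 36, 329, 326, 9, 7, 6, 8]
```

Request:
{"api": "arm_command", "payload": {
  "motion": [
    {"offset": [-0.006,-0.048,0],"spin": -0.096},
    {"offset": [-0.001,-0.048,0],"spin": -0.096},
    {"offset": [0.004,-0.048,0],"spin": -0.096},
    {"offset": [0.008,-0.048,0],"spin": -0.096},
    {"offset": [0.013,-0.047,0],"spin": -0.096}
  ]
}}

```text
time_s: 23.78
ee_pos: [499.6, -214.4, 344.0]
ee_rot: [-180.0, -0.0, 170.1]
force: [-0.0, -0.6, -0.1]
gripper_width: 69.9
gripper_force: 0.0
```

Request:
{"api": "arm_command", "payload": {
  "motion": [
    {"offset": [0.017,-0.045,0],"spin": -0.096},
    {"offset": [0,0,0],"spin": 0},
    {"offset": [0,0,0],"spin": 0},
    {"offset": [0,0,0],"spin": 0}
  ]
}}

```text
time_s: 24.28
ee_pos: [476.8, -253.4, 344.2]
ee_rot: [180.0, -0.0, 175.6]
force: [-0.1, -0.6, -0.4]
gripper_width: 69.7
gripper_force: 0.0
```

Run:
```python
from h import *
s=env.state();I,D=env.grab_frame('wrist');cv2.imwrite('pics/w8.png',I);P=cloud('wrist',D,s)
print(s['time_s'],s['ee_pos'],s['ee_rot'])
for k in env.pinpoint('wrist','lever_ball'): print(k,ray('wrist',k['location'],310,s))
print(env.boxes_of('wrist','lever_ball'))
for k in env.pinpoint('wrist','feed_axis'): print(k,ray('wrist',k['location'],195,s))
m=(P[...,2]>300)&(P[...,2]<330)&(abs(P[...,0]-484)<35)&(abs(P[...,1]+256)<35);q=P[m]
f=lambda c:np.linalg.norm(q-c,axis=1)-15.5
from scipy.optimize import least_squares
r=least_squares(f,[484,-256,310],loss='soft_l1');print(len(q),r.x,np.abs(r.fun).mean(),q.max(0),q.min(0))
g=(P[...,2]>200)&(P[...,2]<300)&(P[...,0]>495)&(P[...,0]<620)&(P[...,1]<-235)&(P[...,1]>-295)
for x in range(500,620,20):
    b=P[g&(abs(P[...,0]-x)<8)]
    if len(b): print(x,len(b),np.median(b,axis=0).round(1))
```

```text
24.275 [ 476.84572508 -253.44631236  344.24449986] [ 1.79972342e+02 -7.77081711e-03  1.75629226e+02]
{'location': [318.8, 231.8], 'score': 0.65} [ 483.90089746 -254.28862847  310.        ]
[{'bbox': [293.0, 208.8, 361.8, 351.8], 'score': 0.95}]
{'location': [313.9, 326.9], 'score': 0.77} [ 635.46293499 -272.10738119  195.        ]
1684 [ 485.32463213 -254.42268313  309.2799733 ] 0.4430145452568715 [ 508.09445088 -239.33018797  326.15874494] [ 469.586256   -269.58336744  300.03975806]
500 14 [ 507.3 -259.2  298.7]
520 203 [ 519.6 -257.   289.4]
540 92 [ 536.6 -257.7  276.9]
600 29 [ 604.9 -263.7  225.4]
```

View pics/w8.png

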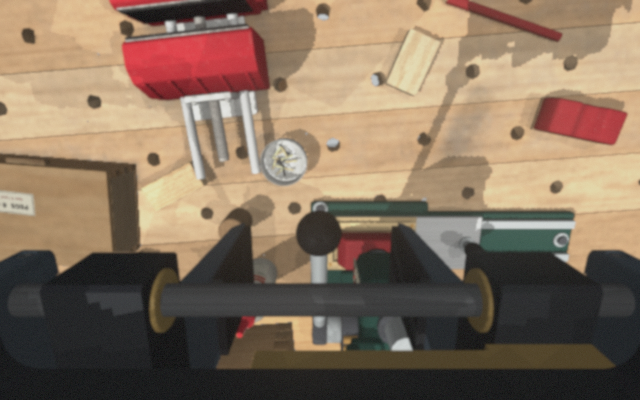

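Request:
{"api": "arm_command", "payload": {
  "motion": [
    {"offset": [-0.009,0,0],"spin": 0},
    {"offset": [0,0,0.038],"spin": 0},
    {"offset": [0,0,0.038],"spin": 0},
    {"offset": [0,0,0],"spin": 0},
    {"offset": [0,0,0],"spin": 0}
  ]
}}

```text
time_s: 25.1
ee_pos: [486.4, -255.5, 269.9]
ee_rot: [-179.9, 0.1, 175.6]
force: [-0.0, -0.1, -0.3]
gripper_width: 70.3
gripper_force: 0.0
```

Request:
{"api": "arm_command", "payload": {
  "motion": [
    {"offset": [0,0,0],"spin": 0},
    {"offset": [0,0,0],"spin": 0},
    {"offset": [0,0,0],"spin": 0},
    {"offset": [0,0,0],"spin": 0},
    {"offset": [0,0,0],"spin": 0}
  ],
  "jaw": 0.015,
  "newtons": 40
}}

```text
time_s: 25.72
ee_pos: [485.2, -255.8, 268.6]
ee_rot: [-179.9, 0.0, 175.6]
force: [-0.4, -2.7, 1.1]
gripper_width: 29.0
gripper_force: 40.0
```

Request:
{"api": "arm_command", "payload": {
  "motion": [
    {"offset": [0,0,0],"spin": 0},
    {"offset": [0,0,0],"spin": 0}
  ]
}}

```text
time_s: 25.98
ee_pos: [485.3, -255.8, 268.6]
ee_rot: [-179.9, 0.0, 175.6]
force: [-0.7, -3.7, 1.0]
gripper_width: 29.3
gripper_force: 40.0
```

Run:
```python
import numpy as np
f0=0;B=lambda f:np.array([-190*np.cos(.65-f),190*np.sin(.65-f)])
fs=np.linspace(0,1.065,21);p=np.array([B(f) for f in fs])
for f,d in zip(fs[1:],np.diff(p,axis=0)): print(round(f,3),'toolx %.4f toolz %.4f'%(-d[0]/1000,-d[1]/1000))
```

```text
0.053 toolx 0.0059 toolz 0.0082
0.106 toolx 0.0055 toolz 0.0085
0.16 toolx 0.0050 toolz 0.0088
0.213 toolx 0.0045 toolz 0.0090
0.266 toolx 0.0040 toolz 0.0093
0.32 toolx 0.0035 toolz 0.0095
0.373 toolx 0.0030 toolz 0.0097
0.426 toolx 0.0025 toolz 0.0098
0.479 toolx 0.0020 toolz 0.0099
0.532 toolx 0.0015 toolz 0.0100
0.586 toolx 0.0009 toolz 0.0101
0.639 toolx 0.0004 toolz 0.0101
0.692 toolx -0.0002 toolz 0.0101
0.745 toolx -0.0007 toolz 0.0101
0.799 toolx -0.0012 toolz 0.0100
0.852 toolx -0.0018 toolz 0.0100
0.905 toolx -0.0023 toolz 0.0099
0.958 toolx -0.0028 toolz 0.0097
1.012 toolx -0.0033 toolz 0.0096
1.065 toolx -0.0038 toolz 0.0094
```

Request:
{"api": "arm_command", "payload": {
  "motion": [
    {"offset": [0.0059,0,0.0082],"spin": 0},
    {"offset": [0.0055,0,0.0085],"spin": 0},
    {"offset": [0.005,0,0.0088],"spin": 0},
    {"offset": [0.0045,0,0.009],"spin": 0},
    {"offset": [0.004,0,0.0093],"spin": 0}
  ]
}}

```text
time_s: 26.6
ee_pos: [460.9, -254.0, 225.8]
ee_rot: [-179.9, 0.2, 175.6]
force: [-1.0, -3.3, 6.2]
gripper_width: 28.8
gripper_force: 40.0
```

Request:
{"api": "arm_command", "payload": {
  "motion": [
    {"offset": [0.0035,0,0.0095],"spin": 0},
    {"offset": [0.003,0,0.0097],"spin": 0},
    {"offset": [0.0025,0,0.0098],"spin": 0},
    {"offset": [0.002,0,0.0099],"spin": 0},
    {"offset": [0.0015,0,0.01],"spin": 0}
  ]
}}

```text
time_s: 27.22
ee_pos: [448.0, -253.0, 176.8]
ee_rot: [-179.9, 0.1, 175.6]
force: [-3.0, -3.6, 6.3]
gripper_width: 29.0
gripper_force: 40.0
```

```bash
cat > lv.py <<'E'
from h import *
from scipy.optimize import least_squares
s=env.state();I,D=env.grab_frame('side');P=cloud('side',D)
print(s['time_s'],s['ee_pos'],s['gripper_width'],s['force'])
k=env.pinpoint('side','lever_ball')[:1];print(k)
c=s['ee_pos']+[0,0,41.]
print('feed if centred',.65-np.arcsin((c[2]-195)/190), 'r',np.hypot((636-c[0])/.9966,c[2]-195))
m=(P[...,0]>c[0]+18)&(P[...,0]<600)&(abs(P[...,1]+262)<18)&(P[...,2]>100)
q=P[m]
if len(q)>20:
    a=np.polyfit(q[:,0],q[:,2],1);print('bar elev',np.arctan(-a[0]),'feed',.65-np.arctan(-a[0]),len(q))
if k:
    # ball on lever plane y: intersect ray with the plane through the ball
    m_,Rc,e=cam('side');u=k[0]['location'];d=Rc@np.array([(u[0]-m_['cx'])/m_['fx'],(u[1]-m_['cy'])/m_['fy'],1]);print('ball',e+d*(c[1]-e[1])/d[1])
E
python3 lv.py
```

```text
27.225 [ 448.04843415 -252.98900461  176.8162254 ] 29.03732301437628 [-2.97339861 -3.601682    6.29766095]
[{'location': [362.5, 279.3], 'score': 0.34}]
feed if centred 0.5296240987365327 r 189.9679375683511
bar elev 1.2226300659704998 feed -0.5726300659704998 387
ball [ 581.02850443 -252.98900461   92.99927613]
```

Force and arc are consistent with the ball being held (feed ≈ 0.53). Continuing.

Request:
{"api": "arm_command", "payload": {
  "motion": [
    {"offset": [0.0009,0,0.0101],"spin": 0},
    {"offset": [0.0004,0,0.0101],"spin": 0},
    {"offset": [-0.0002,0,0.0101],"spin": 0},
    {"offset": [-0.0007,0,0.0101],"spin": 0},
    {"offset": [-0.0012,0,0.01],"spin": 0}
  ]
}}

```text
time_s: 27.95
ee_pos: [448.4, -253.0, 126.2]
ee_rot: [-179.9, 0.0, 175.6]
force: [-3.4, -3.4, 6.6]
gripper_width: 29.4
gripper_force: 40.0
```

Request:
{"api": "arm_command", "payload": {
  "motion": [
    {"offset": [-0.0018,0,0.01],"spin": 0},
    {"offset": [-0.0023,0,0.0099],"spin": 0},
    {"offset": [-0.0028,0,0.0097],"spin": 0},
    {"offset": [-0.0033,0,0.0096],"spin": 0},
    {"offset": [-0.0038,0,0.0094],"spin": 0}
  ]
}}

```text
time_s: 28.58
ee_pos: [462.0, -254.0, 77.4]
ee_rot: [-179.9, -0.1, 175.6]
force: [-5.1, -4.8, 8.8]
gripper_width: 29.0
gripper_force: 40.0
```

Request:
{"api": "arm_command", "payload": {
  "motion": [
    {"offset": [0,0,0],"spin": 0},
    {"offset": [0,0,0],"spin": 0}
  ]
}}

```text
time_s: 28.82
ee_pos: [462.0, -254.0, 77.4]
ee_rot: [-179.9, -0.1, 175.6]
force: [-5.1, -5.2, 7.5]
gripper_width: 29.0
gripper_force: 40.0
```

Run:
```python
from h import *
from scipy.optimize import least_squares
s=env.state();c=s['ee_pos']+[0,0,41.]
print(s['time_s'],s['ee_pos'],s['force'],'feed',.65-np.arcsin((c[2]-195)/190))
for n in ('side','wrist'):
    I,D=env.grab_frame(n);cv2.imwrite(f'pics/end_{n}.png',I);P=cloud(n,D,s)
    for t in ('lever_ball','press_pad','domed_block'): print(n,t,env.pinpoint(n,t)[:1])
    g=(P[...,0]>c[0]+20)&(P[...,0]<615)&(abs(P[...,1]+260)<14)&(P[...,2]>90)&(P[...,2]<215)
    for x in range(460,620,15):
        b=P[g&(abs(P[...,0]-x)<7)]
        if len(b): print(x,len(b),np.percentile(b[:,2],[5,50,95]).round(0))
```

```text
28.825 [ 461.954218   -253.97742362   77.4468642 ] [-5.10472382 -5.16986939  7.53095121] feed 1.0646954806208482
side lever_ball [{'location': [385.5, 246.1], 'score': 0.51}]
side press_pad [{'location': [365.1, 271.3], 'score': 0.53}]
side domed_block [{'location': [361.7, 281.4], 'score': 0.71}]
535 27 [148. 156. 161.]
550 26 [156. 162. 166.]
565 26 [161. 168. 172.]
580 28 [167. 174. 180.]
595 25 [175. 181. 186.]
610 25 [178. 186. 202.]
wrist lever_ball [{'location': [318.5, 269.9], 'score': 0.72}]
wrist press_pad []
wrist domed_block []
475 4 [132. 136. 138.]
490 373 [134. 137. 139.]
```

```bash
cat > ball.py <<'E'
from h import *
from scipy.optimize import least_squares
s=env.state();I,D=env.grab_frame('wrist');P=cloud('wrist',D,s)
c0=s['ee_pos']+[0,0,41.]
for rad in (22,20):
    q=P[(np.linalg.norm(P-c0,axis=-1)<rad)&(I.max(-1)<90)&(abs(P[...,1]-c0[1])<12)]
    r=least_squares(lambda c:np.linalg.norm(q-[c[0],c0[1],c[1]],axis=1)-15.5,c0[[0,2]],loss='soft_l1')
    x,z=r.x;print(len(q),r.x,abs(r.fun).mean(),'feed by z',.65-np.arcsin((z-195)/190),'by angle',.65-np.arctan2(z-195,(636-x)/.9966))
print(s['ee_pos'],s['force'],s['time_s'])
E
python3 ball.py
```

```text
2022 [461.06885215 121.64471643] 0.6386890452463786 feed by z 1.0463787886570588 by angle 1.0458520048681246
2002 [461.05994342 121.62096339] 0.6097757989544298 feed by z 1.0465143163272768 by angle 1.0459490804718388
[ 461.90572353 -253.97940404   77.5710973 ] [-5.67602501 -4.3411274   6.43148479] 29.225
```

Request:
{"api": "arm_command", "payload": {
  "motion": [
    {"offset": [-0.0013,0,0.003],"spin": 0},
    {"offset": [-0.0012,0,0.0025],"spin": 0},
    {"offset": [0,0,0],"spin": 0},
    {"offset": [0,0,0],"spin": 0}
  ]
}}

```text
time_s: 29.78
ee_pos: [464.2, -254.2, 72.3]
ee_rot: [-179.9, -0.1, 175.6]
force: [-5.0, -4.3, 7.6]
gripper_width: 29.1
gripper_force: 40.0
```

```bash
python3 ball.py
```

```text
2036 [463.32381898 116.44209389] 0.6295705049086399 feed by z 1.0762537407150172 by angle 1.075675024451023
2014 [463.30611214 116.40816532] 0.6001449623164872 feed by z 1.07644986949821 by angle 1.075798868100408
[ 464.22187854 -254.1585544    72.31627888] [-5.0001954  -4.34465729  7.63741579] 29.775
```

```bash
python3 -c "
from h import *
print(env.job_done())"
```

```text
the job is handed in; nothing more can be done
None
```

The job is handed in. The domed block is in the nest, the tray is against its hard stop, and the arm is still holding the lever at about feed 1.08 (past the third click at 1.05). It finished at 29.8 s of the 61 s, with no result reported back. The early grasps closed on air because the fingertips end 22 mm behind the reported TCP. I read pad contact from the lever force (about 7.6 N) and position, not from a clear view of the pad, and the push on the tray knob briefly reached 41 N at the stop. It came through the fingers, not the gripper body.

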